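Strip four torch nozzles into the cleaning tray in order

ROBOT

A 6-joint arm with a two-finger parallel gripper is mounted at the origin on the work surface. World frame = base frame: x ahead of the robot, y to its left, z up, the work surface at z = 0. Lengths are in m, angles in rad, forces in N, time in s.
With the tool pointing down it reaches from about 0.3 to 0.75 m from the base axis. Payload 8.5 kg.
Tool frame: the origin (TCP) lies at the very end of the fingers, on their centre line; the grasp point (between the pads) lies 19 mm behind it; z points along the fingers, x is the direction in which the jaws open and shut, and the axes are right-handed (so a half turn about z gives the same grasp; the last joint's range is limited). The gripper opens to 88 mm and grips with 3 to 60 N. Pads are 18 mm wide; open, the fingers measure 123 mm over their backs; the gripper's body (75 mm by 187 mm) begins 45 mm behind the grasp point.
Start: joints at [0.994, 0.381, 1.297, -0, 1.464, -0.215], TCP at [0.195, 0.514, 0.239] pointing down, gripper open.
Joint ranges: [-3.11, 3.11], [-0.89, 2.33], [0.22, 2.48], [-1.42, 4.56], [0.17, 2.85], [-2.88, 2.88]. Speed limits (rad/s): [2.39, 2.39, 3.14, 3.14, 3.14, 3.14].

INTERFACE

Orientations are given as a unit quaternion [w, x, y, z].
In Python, from station import bot, eyes gives the robot as it stands.
- The arm moves only by the tool jog_arm, never from a script. Its argument "motion" is a list that holds one entry, the list of rows, each a list of 4 numbers: the shift along the tool's x, y, z scaled (see below), then the turn about the tool's z scaled (see below). A call has 1 to 20 rows; each row is the pose to reach, as a shift and turn from the pose commanded when the call began, along the tool's axes at that moment, turning the shorter way round; what a row does not reach only later rows make up. The controller multiplies each number of a shift by 0.2 m and each number of a turn by 360 degrees. A row lasts 1/8 s, in which the tool goes at most 62.5 mm and 10.7 degrees, less where a joint would pass 70% of its speed; a pose out of reach is approached as far as the arm can. A call with a number of a shift or a turn outside -1 to 1 is refused whole. A call with a gripper value outside its range is refused whole. "fingers" is the opening, from 0 (shut) to 1 (fully open), set as the call begins (left out, the last holds). The fingers move at their own pace and stop on an object; "squeeze" is the grip in N (left out, the last holds). Time passes only in rows, so rows that repeat a pose let the fingers close. It gives the time, the measured TCP pose, the force and the opening at its end, in the units of the state.
- bot.observe(): the state, without advancing time (a new reading comes with each control period).
- eyes.read_camera(name): name is "scene" or "top" or "wrist"; returns a dict with "color" (400x640x3 uint8, blue, green, red), "z_map" (400x640 float32, m along the optical axis (not along the pixel's ray), 0 where there is no reading), "fx", "fy", "cx", "cy" (pixels), "T" (4x4, takes a point from camera to world coordinates); the wrist camera has in their place "mount" (4x4, takes a point from camera to tool coordinates, whose origin is the TCP and whose axes are the tool frame's). Camera axes: x right, y down, z forward; pixel columns grow to the right and rows downward; lengths in m; the calibration is good to about 2 mm. The wrist camera is an equidistant fisheye: a pixel r from the principal point sees the ray r / f radians off the axis. A picture is of the moment at which its call begins: read the wrist's pose just before it.
- bot.hand_in(): hands the job in, once; it reports no verdict.
The state is a dict: "t": time; "q": joint angles; "dq": joint speeds; "joint_torque": joint torques, N m; "tcp_pos": TCP position; "ee_rot": TCP orientation; "ft_force": force on the tool from outside, world axes, zero at the start; "ft_torque": the same for the moment, N m; "opening": finger opening in m.
Only numpy, scipy, OpenCV 4.12 (cv2) and the standard library are available. Lean on these libraries where they do the work, as an engineer would, in place of code of your own. Each camera call takes 0.05 s, during which the arm holds its last target. There are 200 camera calls.

TASK

Take the four gas nozzles off the torch necks in the magazine and stand each one, mouth up as it came off, on the floor of its own pocket in the white cleaning tray. Keep them in the same order from left to right, as the robot sees it, as their necks stand in the magazine, so that each nozzle can go back on its own neck later. Do not let any nozzle fall over.

Things in the scene. Friction and masses are not known exactly. Their poses are not given: they have to be found in the camera images.
- nozzle_copper: loose gas nozzle: open tube 75 mm tall, about 80 g, copper, 27 mm across, from 50 mm up tapering to 19 mm. Starts wide end down on the neck with the blue collar, with 2 to 3 mm play: lift it 62 mm straight up to come clear. Origin: centre of its underside (wide end); z to the mouth. Grip it across the tube, fingertips some 33 mm above the underside.
- nozzle_brass: loose gas nozzle: open tube 75 mm tall, about 80 g, yellow brass, a plain tube 28 mm across. Starts wide end down on the neck with the yellow collar, with 2 to 3 mm play: lift it 62 mm straight up to come clear. Origin: centre of its underside (wide end); z to the mouth. Grip it across the tube, fingertips some 33 mm above the underside.
- nozzle_chrome: loose gas nozzle: open tube 75 mm tall, about 80 g, bright steel, bottle-shaped: 27 mm across, above 48 mm a 20 mm neck. Starts wide end down on the neck with the red collar, with 2 to 3 mm play: lift it 62 mm straight up to come clear. Origin: centre of its underside (wide end); z to the mouth. Grip it across the tube, fingertips some 33 mm above the underside.
- nozzle_black: loose gas nozzle: open tube 75 mm tall, about 80 g, matt black, 27 mm across, from 52 mm up tapering to 22 mm. Starts wide end down on the neck with the green collar, with 2 to 3 mm play: lift it 62 mm straight up to come clear. Origin: centre of its underside (wide end); z to the mouth. Grip it across the tube, fingertips some 33 mm above the underside.
- neck_blue: fixed upright torch neck with a blue collar 36 mm across. Origin: centre of its foot; z up. Collar top, on which the copper nozzle rests, 92 mm above the origin; above it a 15 mm brass diffuser and 7 mm copper tip, ending 60 mm above the collar. The necks' order differs at every start.
- neck_yellow: fixed upright torch neck with a yellow collar 36 mm across. Origin: centre of its foot; z up. Collar top, on which the brass nozzle rests, 92 mm above the origin; above it a 15 mm brass diffuser and 7 mm copper tip, ending 60 mm above the collar. The necks' order differs at every start.
- neck_red: fixed upright torch neck with a red collar 36 mm across. Origin: centre of its foot; z up. Collar top, on which the chrome nozzle rests, 92 mm above the origin; above it a 15 mm brass diffuser and 7 mm copper tip, ending 60 mm above the collar. The necks' order differs at every start.
- neck_green: fixed upright torch neck with a green collar 36 mm across. Origin: centre of its foot; z up. Collar top, on which the black nozzle rests, 92 mm above the origin; above it a 15 mm brass diffuser and 7 mm copper tip, ending 60 mm above the collar. The necks' order differs at every start.
- magazine: fixed grey steel stand with the row of necks, 90 x 290 mm, 60 mm high. Origin: centre of underside; z up; y along the row, to the left seen from the robot (turned up to 0.25 rad); x away from the robot. Necks at y = +102, +34, -34, -102 mm, x = 0, feet 8 mm up. On the robot's left or right side.
- tray: fixed white cleaning tray, 100 x 300 mm, 30 mm high, with a row of four round pockets 48 mm wide, floor 8 mm above the origin. Origin: centre of underside; z up; y along the row, to the left seen from the robot (turned up to 0.25 rad); x away from the robot. Pockets at y = +102, +34, -34, -102 mm, x = 0. Across from the magazine.
Mind the look-alikes: they are no part of the job. What is meant by the nozzle_black is not pink or purple, and is the larger of those in its own colour.

How it is judged:
At the end, for the whole second after the job is handed in: Each nozzle stands released and at rest in the tray pocket of the same place, left to right, as its own neck has in the magazine: within 15 mm of the pocket centre along and across the row, underside within 5 mm of the pocket floor, mouth up and within 0.12 rad of upright (((y of neck_blue in the frame of magazine between 0.082 and 0.122 m and y of nozzle_copper in the frame of tray between 0.087 and 0.117 m) or (y of neck_blue in the frame of magazine between 0.014 and 0.054 m and y of nozzle_copper in the frame of tray between 0.019 and 0.049 m) or (y of neck_blue in the frame of magazine between -0.054 and -0.014 m and y of nozzle_copper in the frame of tray between -0.049 and -0.019 m) or (y of neck_blue in the frame of magazine between -0.122 and -0.082 m and y of nozzle_copper in the frame of tray between -0.117 and -0.087 m)) and x of nozzle_copper in the frame of tray between -0.015 and 0.015 m and z of each of nozzle_copper, nozzle_brass, nozzle_chrome, nozzle_black in the frame of tray below 0.013 m and angle between each of nozzle_copper, nozzle_brass, nozzle_chrome, nozzle_black's own z axis and vertical below 0.12 rad and linear speed of each of nozzle_copper, nozzle_brass, nozzle_chrome, nozzle_black below 0.02 m/s and ((y of neck_yellow in the frame of magazine between 0.082 and 0.122 m and y of nozzle_brass in the frame of tray between 0.087 and 0.117 m) or (y of neck_yellow in the frame of magazine between 0.014 and 0.054 m and y of nozzle_brass in the frame of tray between 0.019 and 0.049 m) or (y of neck_yellow in the frame of magazine between -0.054 and -0.014 m and y of nozzle_brass in the frame of tray between -0.049 and -0.019 m) or (y of neck_yellow in the frame of magazine between -0.122 and -0.082 m and y of nozzle_brass in the frame of tray between -0.117 and -0.087 m)) and x of nozzle_brass in the frame of tray between -0.015 and 0.015 m and ((y of neck_red in the frame of magazine between 0.082 and 0.122 m and y of nozzle_chrome in the frame of tray between 0.087 and 0.117 m) or (y of neck_red in the frame of magazine between 0.014 and 0.054 m and y of nozzle_chrome in the frame of tray between 0.019 and 0.049 m) or (y of neck_red in the frame of magazine between -0.054 and -0.014 m and y of nozzle_chrome in the frame of tray between -0.049 and -0.019 m) or (y of neck_red in the frame of magazine between -0.122 and -0.082 m and y of nozzle_chrome in the frame of tray between -0.117 and -0.087 m)) and x of nozzle_chrome in the frame of tray between -0.015 and 0.015 m and ((y of neck_green in the frame of magazine between 0.082 and 0.122 m and y of nozzle_black in the frame of tray between 0.087 and 0.117 m) or (y of neck_green in the frame of magazine between 0.014 and 0.054 m and y of nozzle_black in the frame of tray between 0.019 and 0.049 m) or (y of neck_green in the frame of magazine between -0.054 and -0.014 m and y of nozzle_black in the frame of tray between -0.049 and -0.019 m) or (y of neck_green in the frame of magazine between -0.122 and -0.082 m and y of nozzle_black in the frame of tray between -0.117 and -0.087 m)) and x of nozzle_black in the frame of tray between -0.015 and 0.015 m); the robot touches nothing.
It fails at once if a nozzle falls over (leans more than 1 rad) (angle between any of nozzle_copper, nozzle_brass, nozzle_chrome, nozzle_black's own z axis and vertical above 1 rad).
It also fails if it takes over 120 s, if anything falls off the work surface, if the arm or the gripper's body presses on something with over 40 N, if the wrist force passes 120 N, or if a joint passes its speed limit or range.

## Working session

There is one attempt and no reset: what is moved stays moved. The work goes in short steps, Python scripts to look and compute and a tool call to move; the robot and the scene stay as the last step left them, time stands still between calls to the robot, and variables do not carry over. Pictures are saved under pics/ and viewed, about 12 in all and at most 16, crops included, and the job is handed in when it is done.

Besides the shell and the picture viewer there is one more tool, called after "Request:" as name(argument=value, ...) on one line, values as JSON. jog_arm: Moves the arm, as the interface text tells. Shifts and turns lie within -1 to 1; 1 stands for 0.2 m of shift or 360 degrees of turn. Its arguments: {"type":"object","properties":{"motion":{"type":"array","items":{"type":"array","items":{"type":"array","items":{"type":"number"}}}},"fingers":{"type":"number"},"squeeze":{"type":"number"}},"required":["motion"]}

```bash
mkdir -p pics; ls
python3 - <<'E'
from station import bot, eyes
import cv2,numpy as np
print(bot.observe())
for n in("top","scene"):
    c=eyes.read_camera(n); cv2.imwrite(f"pics/{n}0.png",c["color"]); np.savez(f"{n}0.npz",**c); print(n,c["fx"],c["cx"],c["T"])
E
```

```text
pics
{'t': 0.0, 'q': array([ 9.93697775e-01,  3.81186240e-01,  1.29827010e+00,  5.38958198e-06,
        1.46358795e+00, -2.15296058e-01]), 'dq': array([-0.00075896,  0.00211091, -0.00030518, -0.00019518,  0.00038536,
       -0.00016998]), 'joint_torque': array([-8.74817010e-05, -4.37920976e+01, -2.24552143e+01,  7.13373790e-02,
        3.52483895e-02, -6.29420015e-05]), 'tcp_pos': array([0.19451846, 0.51414976, 0.23813986]), 'ee_rot': array([ 2.72931362e-04,  8.22788076e-01,  5.68347829e-01, -6.72550286e-04]), 'ft_force': array([ 0.57953446,  0.21857488, -0.96209984]), 'ft_torque': array([-0.05221032,  0.03922548,  0.02506183]), 'opening': 0.08769956297581558}
top 430.3269167987175 311.9214898642956 [[ 0.01889624 -0.99684907  0.07703812  0.41808592]
 [-0.99915084 -0.02164905 -0.03505598  0.01065662]
 [ 0.03661332 -0.07631027 -0.99641167  1.14801039]
 [ 0.          0.          0.          1.        ]]
scene 426.3734859084614 316.33822550469614 [[ 0.85327324  0.41578365 -0.31472009  0.75833307]
 [ 0.52122364 -0.66170886  0.53895019 -0.48229456]
 [ 0.0158336  -0.62391132 -0.78133473  0.77978766]
 [ 0.          0.          0.          1.        ]]
```

View pics/top0.png

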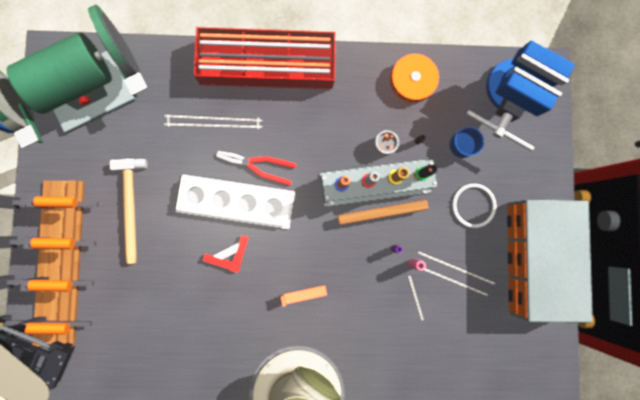

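View pics/scene0.png

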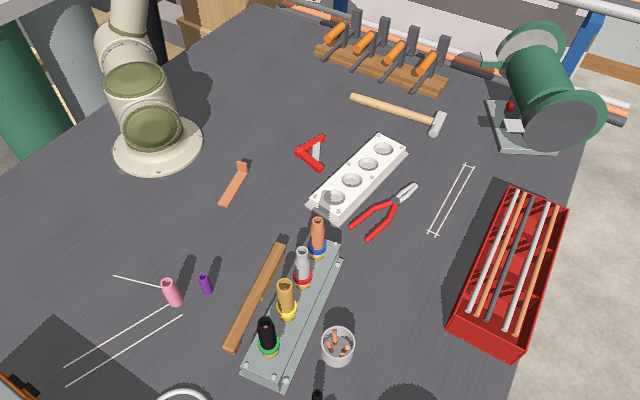

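The top picture shows the magazine at (380,180), with copper/blue, chrome/red, brass/yellow and black/green from left to right. The tray is at (235,202). Next I measure both.

```bash
cat > h.py <<'E'
import numpy as np,cv2
def cloud(c):
    z=c["z_map"]; v,u=np.mgrid[:z.shape[0],:z.shape[1]]
    P=np.stack([(u-c["cx"])/c["fx"]*z,(v-c["cy"])/c["fy"]*z,z],-1)
    W=P@c["T"][:3,:3].T+c["T"][:3,3]; W[z==0]=np.nan
    return W
def px(c,u,v,h):  # pixel -> world at height h
    d=c["T"][:3,:3]@np.array([(u-c["cx"])/c["fx"],(v-c["cy"])/c["fy"],1]); o=c["T"][:3,3]
    return o+d*(h-o[2])/d[2]
E
python3 - <<'E'
from h import *
for n in("top","scene"):
    c=dict(np.load(n+"0.npz")); W=cloud(c)
    # nozzles: high points, magazine region
    m=(W[...,2]>.125)&(W[...,2]<.19)&(W[...,0]>.3)&(W[...,0]<.6)&(W[...,1]<.05)&(W[...,1]>-.35)
    k,l,s,ce=cv2.connectedComponentsWithStats(m.astype(np.uint8))
    for i in range(1,k):
        if s[i,4]>15:
            p=W[l==i]; lo,hi=np.nanpercentile(p,2,0),np.nanpercentile(p,98,0); print(n,ce[i].round(),s[i,4],"mid",((lo+hi)/2).round(4),"zmax",hi[2].round(4),"ext",(hi-lo).round(3))
    for nm,(a,b),(y0,y1) in(("tray",(.024,.036),(.02,.36)),("mag",(.052,.068),(-.32,.03))):
        m=(W[...,2]>a)&(W[...,2]<b)&(W[...,0]>.33)&(W[...,0]<.52)&(W[...,1]<y1)&(W[...,1]>y0)
        k,l,s,ce=cv2.connectedComponentsWithStats(m.astype(np.uint8)); i=1+np.argmax(s[1:,4])
        p=W[l==i]; r=cv2.minAreaRect(p[:,:2].astype(np.float32)); print(n,nm,r,np.median(p[:,2]))
c=dict(np.load("top0.npz"))["color"]
cv2.imwrite("pics/crop1.png",cv2.resize(c[150:240,170:300],None,fx=6,fy=6,interpolation=cv2.INTER_CUBIC))
cv2.imwrite("pics/crop2.png",cv2.resize(c[145:225,315:445],None,fx=6,fy=6,interpolation=cv2.INTER_CUBIC))
E
```

```text
top [428. 170.] 159 mid [ 0.5679 -0.2976  0.1512] zmax 0.1767 ext [0.023 0.024 0.051]
top [400. 174.] 167 mid [ 0.558  -0.2306  0.1523] zmax 0.178 ext [0.025 0.026 0.051]
top [371. 178.] 132 mid [ 0.5471 -0.1628  0.1517] zmax 0.1771 ext [0.023 0.023 0.051]
top [343. 182.] 112 mid [ 0.5368 -0.0967  0.1536] zmax 0.1785 ext [0.023 0.025 0.05 ]
top tray ((0.49411657452583313, 0.1746867150068283), (0.2845737636089325, 0.08329543471336365), 83.03206634521484) 0.030128444403377364
top mag ((0.5085505247116089, -0.1258949339389801), (0.022698184475302696, 0.13565821945667267), 0.05883927270770073) 0.05996034872194156
scene [317. 230.] 330 mid [ 0.5394 -0.101   0.1516] zmax 0.1763 ext [0.022 0.022 0.049]
scene [302. 260.] 343 mid [ 0.5501 -0.1685  0.1518] zmax 0.1766 ext [0.022 0.021 0.049]
scene [285. 292.] 436 mid [ 0.5594 -0.2344  0.1521] zmax 0.1765 ext [0.025 0.025 0.049]
scene [266. 330.] 424 mid [ 0.5702 -0.3018  0.1521] zmax 0.1766 ext [0.023 0.023 0.049]
scene tray ((0.4904676377773285, 0.17284998297691345), (0.2865487337112427, 0.0847972184419632), 84.39861297607422) 0.03046106609806576
scene mag ((0.34636399149894714, -0.3048497438430786), (0.025567512959241867, 0.014162310399115086), 66.03560638427734) 0.060089838287063546
```

View pics/crop1.png

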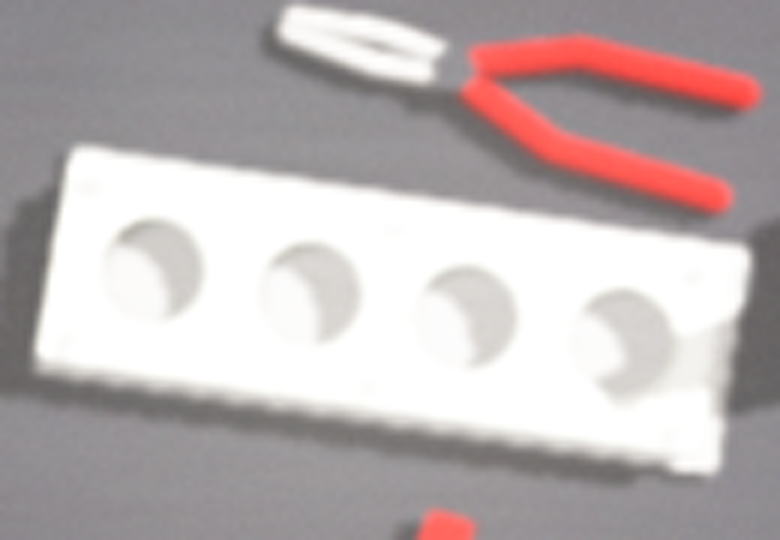

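View pics/crop2.png

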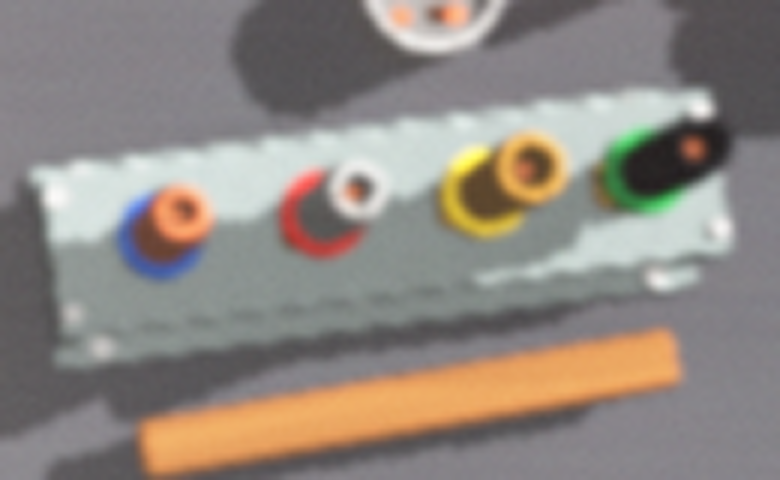

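The crops show pocket centres at about (154,270), (311,293), (466,317) and (622,343) in the tray crop. Nozzle mouths are at (182,211), (354,189), (531,168) and (693,148) in the magazine crop.

```bash
cat >> h.py <<'E'
def rel(pos,deg):  # needed shift/turn (scaled) from the present pose
    from station import bot
    from scipy.spatial.transform import Rotation as R
    s=bot.observe(); w=s["ee_rot"]; r=R.from_quat([w[1],w[2],w[3],w[0]]).as_matrix()
    h=np.degrees(np.arctan2(r[1,0],r[0,0])); d=np.array(pos)-s["tcp_pos"]
    print("t",round(s["t"],2),"tcp",s["tcp_pos"].round(4),"head",h.round(2),"open",s["opening"].round(4),"F",s["ft_force"].round(1),"z",r[:,2].round(3))
    print("rel",(r.T@d/.2).round(4),"turn",round((h-deg)/360,4))
E
python3 - <<'E'
from h import *
c=dict(np.load("top0.npz")); 
def fit(X):
    X=np.array(X)[:,:2]; s=np.array([102,34,-34,-102])/1e3
    d=(s[:,None]*(X-X.mean(0))).sum(0)/(s@s); th=np.arctan2(-d[0],d[1])
    y=np.array([-np.sin(th),np.cos(th)]); print("th",np.degrees(th),"scale",np.hypot(*d)); F=X.mean(0)+s[:,None]*y; print(F.round(4),"res",(X-F).round(4).tolist())
fit([px(c,170+(a-2.5)/6,150+(b-2.5)/6,.03) for a,b in[(154,270),(311,293),(466,317),(622,343)]])
fit([px(c,315+(a-2.5)/6,145+(b-2.5)/6,.175) for a,b in[(182,211),(354,189),(531,168),(693,148)]])
rel([.5380,-.0985,.24],8.8)
E
```

```text
th -7.684178653350425 scale 0.9973160034619312
[[0.5088 0.2733]
 [0.4997 0.2059]
 [0.4906 0.1385]
 [0.4816 0.0711]] res [[-0.0004, -0.0002], [0.0003, -0.0003], [0.0004, 0.0003], [-0.0003, 0.0002]]
th 8.348894127292095 scale 0.9778290745495285
[[ 0.538  -0.0963]
 [ 0.5479 -0.1635]
 [ 0.5578 -0.2308]
 [ 0.5677 -0.2981]] res [[0.0002, -0.0019], [0.0003, -0.0003], [0.0001, -0.0012], [-0.0005, 0.0034]]Traceback (most recent call last):
  File "<stdin>", line 9, in <module>
  File "h.py", line 15, in rel
    print("t",round(s["t"],2),"tcp",s["tcp_pos"].round(4),"head",h.round(2),"open",s["opening"].round(4),"F",s["ft_force"].round(1),"z",r[:,2].round(3))
                                                                                   ^^^^^^^^^^^^^^^^^^
AttributeError: 'float' object has no attribute 'round'
```

```bash
sed -i 's/s\["opening"\].round(4)/round(float(s["opening"]),4)/' h.py
```

Request:
jog_arm(motion=[[[-0.84,1,0,0.1686],[-0.84,1,0,0.1686],[-0.84,1,0,0.1686],[-0.84,1,0,0.1686],[-0.84,1,0,0.1686],[-0.84,1,0,0.1686],[-0.84,1,0,0.1686],[-0.84,1,0,0.1686]]], fingers=1, squeeze=20)

```text
t: 1.1
tcp_pos: [0.3221, 0.2866, 0.2386]
ee_rot: [0.0, 0.997, 0.076, -0.0]
ft_force: [-0.1, 0.1, -0.3]
opening: 0.088
```

```bash
python3 -c "
from h import *
rel([.538,-.098,.24],8.6)"
```

```text
t 1.1 tcp [0.3221 0.2866 0.2386] head 8.73 open 0.088 F [-0.1  0.1 -0.3] z [-0. -0. -1.]
rel [ 0.7752  2.0645 -0.0068] turn 0.0004
```

Request:
jog_arm(motion=[[[0.39,1,0,0],[0.39,1,0,0],[0.39,1,0,0],[0.39,1,0,0],[0.39,1,0,0]]])

```text
t: 1.72
tcp_pos: [0.4298, 0.0994, 0.2385]
ee_rot: [-0.0, 0.997, 0.074, -0.0]
ft_force: [-0.1, 0.5, 0.0]
opening: 0.0882
```

Request:
jog_arm(motion=[[[0.385,1,0,0],[0.385,1,0,0],[0.385,1,0,0],[0.385,1,0,0],[0.385,1,0,0],[0.385,1,0,0]]])

```text
t: 2.48
tcp_pos: [0.5347, -0.0841, 0.2388]
ee_rot: [-0.0, 0.997, 0.076, -0.0]
ft_force: [-0.3, 0.2, 0.3]
opening: 0.0884
```

```bash
python3 -c "
from h import *
from station import eyes
rel([.538,-.098,.133],8.6)
c=eyes.read_camera('wrist');cv2.imwrite('pics/w1.png',c['color']); print(c['mount'].round(3),c['fx'],c['cx'],c['cy'])"
```

```text
t 2.48 tcp [ 0.5347 -0.0841  0.2388] head 8.7 open 0.0884 F [-0.3  0.2  0.3] z [-0.  0. -1.]
rel [0.0062 0.0715 0.5289] turn 0.0003
[[ 1.     0.001 -0.001 -0.001]
 [-0.     0.959  0.282 -0.07 ]
 [ 0.001 -0.282  0.959 -0.144]
 [ 0.     0.     0.     1.   ]] 309.70691628693146 321.5606777510604 204.73471640221942
```

View pics/w1.png

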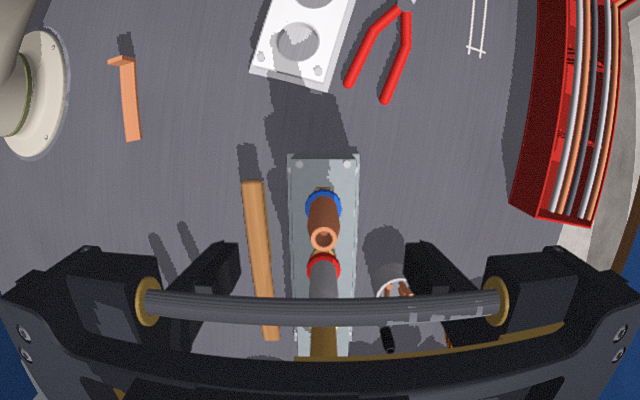

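The wrist view shows the copper mouth at about (323,239), close to the centre line. I'll check its position from here.

```bash
cat >> h.py <<'E'
def wpx(c,s,u,v,h):
    from scipy.spatial.transform import Rotation as R
    w=s["ee_rot"]; r=R.from_quat([w[1],w[2],w[3],w[0]]).as_matrix()
    a=np.array([u-c["cx"],v-c["cy"]]); n=np.hypot(*a); t=n/c["fx"]
    d=r@c["mount"][:3,:3]@np.r_[a/n*np.sin(t),np.cos(t)]; o=s["tcp_pos"]+r@c["mount"][:3,3]
    return o+d*(h-o[2])/d[2]
E
python3 -c "
from h import *
from station import bot,eyes
s=bot.observe();c=eyes.read_camera('wrist')
print(wpx(c,s,323,239,.175),wpx(c,s,299,43,.03),s['tcp_pos'])
rel([.538,-.098,.133],8.6)"
```

```text
[ 0.53676051 -0.10067904  0.175     ] [0.48433854 0.06586737 0.03      ] [ 0.53465777 -0.08408604  0.23893204]
t 2.58 tcp [ 0.5347 -0.0843  0.2391] head 8.7 open 0.0883 F [ 0.6  0.  -0.7] z [ 0.  0. -1.]
rel [0.0058 0.0704 0.5304] turn 0.0003
```

Request:
jog_arm(motion=[[[0.005,0.075,0,0],[0.005,0.075,0.1,0],[0.005,0.075,0.2,0],[0.005,0.075,0.3,0],[0.005,0.075,0.4,0],[0.005,0.075,0.48,0],[0.005,0.075,0.53,0],[0.005,0.075,0.53,0],[0.005,0.075,0.53,0]]])

```text
t: 3.7
tcp_pos: [0.5387, -0.1008, 0.1334]
ee_rot: [0.0, 0.997, 0.075, 0.001]
ft_force: [-0.6, -1.0, 0.5]
opening: 0.0881
```

Request:
jog_arm(motion=[[[0,0,0,0],[0,0,0,0],[0,0,0,0],[0,0,0,0],[0,0,0,0],[0,0,0,0],[0,0,0,0],[0,0,0,0]]], fingers=0, squeeze=15)

```text
t: 4.7
tcp_pos: [0.5384, -0.1007, 0.1327]
ee_rot: [0.0, 0.997, 0.075, 0.0]
ft_force: [0.3, 0.6, -0.2]
opening: 0.0282
```

```bash
python3 -c "
from h import *
from station import eyes
rel([.5375,-.099,.213],8.6)
c=eyes.read_camera('scene');cv2.imwrite('pics/s1.png',cv2.resize(c['color'][130:370,200:460],None,fx=2.5,fy=2.5))"
```

```text
t 4.7 tcp [ 0.5384 -0.1007  0.1327] head 8.57 open 0.0282 F [ 0.3  0.6 -0.2] z [ 0. -0. -1.]
rel [-0.0033 -0.0089 -0.4013] turn -0.0001
```

View pics/s1.png

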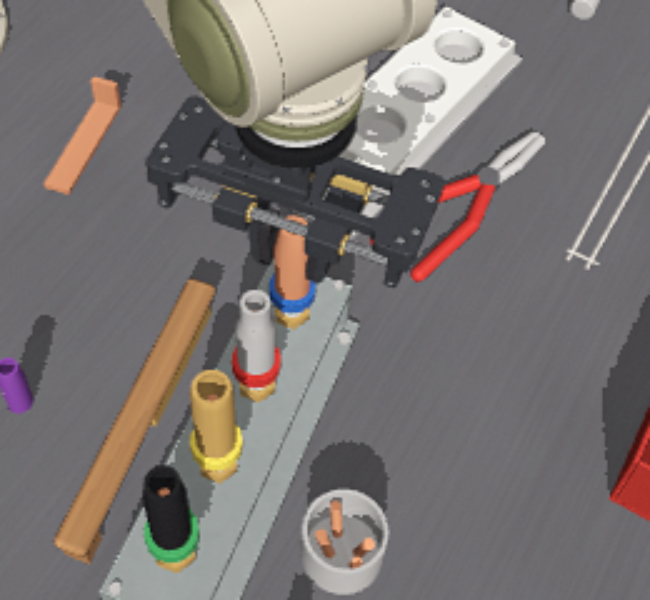

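The fingers hold the copper nozzle, opening 28 mm. Now I lift it.

Request:
jog_arm(motion=[[[0,0,-0.05,0],[0,0,-0.12,0],[0,0,-0.2,0],[0,0,-0.28,0],[0,0,-0.36,0],[0,0,-0.42,0],[0,0,-0.42,0],[0,0,-0.42,0]]])

```text
t: 5.75
tcp_pos: [0.5382, -0.1006, 0.2163]
ee_rot: [-0.0, 0.997, 0.075, -0.0]
ft_force: [0.1, 0.1, -1.8]
opening: 0.0278
```

```bash
python3 -c "
from h import *
rel([.5088,.2733,.217],-7.68)"
```

```text
t 5.75 tcp [ 0.5382 -0.1006  0.2163] head 8.57 open 0.0278 F [ 0.1  0.1 -1.8] z [-0.001  0.    -1.   ]
rel [ 0.1334 -1.8704 -0.0026] turn 0.0451
```

Request:
jog_arm(motion=[[[0.01,-0.1,0,0],[0.02,-0.25,0,0],[0.03,-0.4,0,0.01],[0.04,-0.55,0,0.02],[0.05,-0.7,0,0.03],[0.06,-0.85,0,0.04],[0.07,-0.95,0,0.045],[0.07,-1,0,0.045],[0.07,-1,0,0.045]]])

```text
t: 6.88
tcp_pos: [0.522, 0.0999, 0.2166]
ee_rot: [0.0, 0.998, -0.066, -0.0]
ft_force: [0.7, -0.5, -1.6]
opening: 0.0278
```

```bash
python3 -c "
from h import *
rel([.5088,.2733,.217],-7.68)"
```

```text
t 6.88 tcp [0.522  0.0999 0.2166] head -7.52 open 0.0278 F [ 0.7 -0.5 -1.6] z [-0. -0. -1.]
rel [-0.1792 -0.8509 -0.002 ] turn 0.0004
```

Request:
jog_arm(motion=[[[-0.03,-0.12,0,0],[-0.06,-0.28,0,0],[-0.09,-0.44,0,0],[-0.12,-0.6,0,0],[-0.16,-0.75,0,0],[-0.18,-0.83,0,0],[-0.18,-0.85,0,0],[-0.18,-0.85,0,0],[-0.18,-0.85,0.1,0],[-0.18,-0.85,0.25,0],[-0.18,-0.85,0.4,0],[-0.18,-0.85,0.55,0],[-0.18,-0.85,0.7,0],[-0.18,-0.85,0.8,0],[-0.18,-0.85,0.82,0],[-0.18,-0.85,0.82,0]]])

```text
t: 8.88
tcp_pos: [0.5098, 0.272, 0.0533]
ee_rot: [-0.0, 0.998, -0.067, 0.0]
ft_force: [0.6, 0.1, -0.8]
opening: 0.0279
```

```bash
python3 -c "
from h import *
from station import eyes
rel([.5088,.2733,.042],-7.68)
c=eyes.read_camera('scene');cv2.imwrite('pics/s2.png',cv2.resize(c['color'][100:260,260:460],None,fx=3.5,fy=3.5))"
```

```text
t 8.88 tcp [0.5098 0.272  0.0533] head -7.66 open 0.0279 F [ 0.6  0.1 -0.8] z [ 0.001  0.    -1.   ]
rel [-0.0056 -0.0055  0.0563] turn 0.0
```

View pics/s2.png

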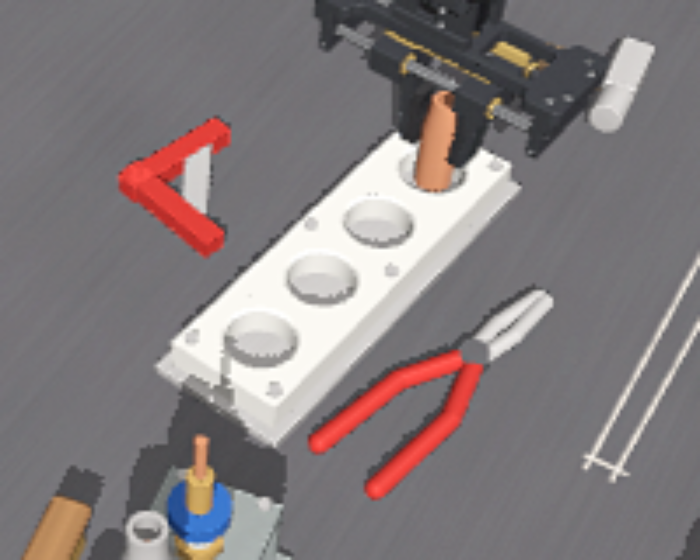

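The nozzle is over the leftmost pocket (435,175 in the crop) and upright. I'll lower it and release.

Request:
jog_arm(motion=[[[-0.005,-0.005,0.02,0],[-0.005,-0.005,0.04,0],[-0.005,-0.005,0.058,0],[-0.005,-0.005,0.058,0],[-0.005,-0.005,0.058,0],[-0.005,-0.005,0.058,0]]])

```text
t: 9.68
tcp_pos: [0.5084, 0.2736, 0.0412]
ee_rot: [-0.0, 0.998, -0.066, -0.0]
ft_force: [0.5, -0.3, 0.5]
opening: 0.0281
```

Request:
jog_arm(motion=[[[0,0,0,0],[0,0,0,0],[0,0,0,0],[0,0,0,0],[0,0,0,0],[0,0,0,0],[0,0,-0.05,0],[0,0,-0.15,0],[0,0,-0.3,0],[0,0,-0.45,0],[0,0,-0.6,0],[0,0,-0.75,0],[0,0,-0.9,0],[0,0,-0.9,0],[0,0,-0.9,0]]], fingers=0.8)

```text
t: 11.55
tcp_pos: [0.508, 0.2735, 0.2204]
ee_rot: [0.0, 0.998, -0.067, -0.001]
ft_force: [0.4, 0.6, 0.1]
opening: 0.0707
```

```bash
python3 -c "
from h import *
rel([.5480,-.166,.217],8.6)"
```

```text
t 11.55 tcp [0.508  0.2735 0.2204] head -7.63 open 0.0707 F [0.4 0.6 0.1] z [-0.001 -0.    -1.   ]
rel [0.4899 2.1514 0.0176] turn -0.0451
```

Request:
jog_arm(motion=[[[0.05,0.2,0,0],[0.1,0.45,0,-0.02],[0.15,0.7,0,-0.04],[0.2,0.95,0,-0.045],[0.23,1,0,-0.045],[0.23,1,0,-0.045],[0.23,1,0,-0.045]]])

```text
t: 12.42
tcp_pos: [0.5272, 0.0705, 0.2207]
ee_rot: [-0.0, 0.997, 0.075, -0.0]
ft_force: [0.0, 0.4, -0.5]
opening: 0.0705
```

```bash
python3 -c "
from h import *
rel([.5480,-.166,.220],8.6)"
```

```text
t 12.43 tcp [0.5272 0.0705 0.2207] head 8.64 open 0.0705 F [ 0.   0.4 -0.5] z [-0.001  0.    -1.   ]
rel [-0.075   1.1846  0.0032] turn 0.0001
```

Request:
jog_arm(motion=[[[-0.02,0.25,0,0],[-0.04,0.5,0,0],[-0.05,0.75,0,0],[-0.065,0.95,0,0],[-0.065,1,0,0],[-0.065,1,0,0]]])

```text
t: 13.18
tcp_pos: [0.5446, -0.1294, 0.2209]
ee_rot: [-0.0, 0.997, 0.075, -0.0]
ft_force: [-0.1, -0.3, 0.4]
opening: 0.0705
```

```bash
python3 -c "
from h import *
rel([.5480,-.1665,.133],8.6)"
```

```text
t 13.18 tcp [ 0.5446 -0.1294  0.2209] head 8.61 open 0.0705 F [-0.1 -0.3  0.4] z [-0.     0.001 -1.   ]
rel [-0.0106  0.1862  0.4396] turn 0.0
```

Request:
jog_arm(motion=[[[-0.01,0.1,0,0],[-0.01,0.186,0,0],[-0.01,0.186,0,0],[-0.01,0.186,0,0],[-0.01,0.186,0.1,0],[-0.01,0.186,0.2,0],[-0.01,0.186,0.3,0],[-0.01,0.186,0.38,0],[-0.01,0.186,0.44,0],[-0.01,0.186,0.44,0],[-0.01,0.186,0.44,0],[-0.01,0.186,0.44,0]]])

```text
t: 14.68
tcp_pos: [0.5483, -0.1676, 0.1338]
ee_rot: [0.0, 0.997, 0.075, 0.0]
ft_force: [0.2, -0.2, 0.1]
opening: 0.0707
```

Request:
jog_arm(motion=[[[0,0,0,0],[0,0,0,0],[0,0,0,0],[0,0,0,0],[0,0,0,0],[0,0,0,0],[0,0,0,0],[0,0,0,0]]], fingers=0, squeeze=15)

```text
t: 15.68
tcp_pos: [0.548, -0.1675, 0.1331]
ee_rot: [0.0, 0.997, 0.075, 0.0]
ft_force: [0.2, -0.2, -0.5]
opening: 0.0279
```

```bash
python3 -c "
from h import *
from station import eyes
rel([.5480,-.1665,.217],8.6)
c=eyes.read_camera('scene');cv2.imwrite('pics/s3.png',cv2.resize(c['color'][100:370,200:460],None,fx=2.2,fy=2.2))"
```

```text
t 15.68 tcp [ 0.548  -0.1675  0.1331] head 8.57 open 0.0279 F [ 0.2 -0.2 -0.5] z [ 0. -0. -1.]
rel [ 0.0007 -0.0051 -0.4193] turn -0.0001
```

View pics/s3.png

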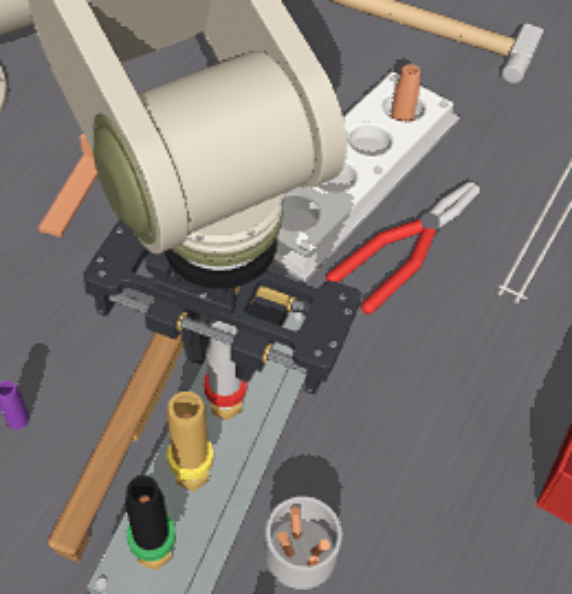

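The copper nozzle stands upright in the first pocket (405,95), and the chrome one is gripped. I'll lift and carry it.

Request:
jog_arm(motion=[[[0,0,-0.05,0],[0,0,-0.12,0],[0,0,-0.2,0],[0,0,-0.28,0],[0,0,-0.36,0],[0,0,-0.42,0],[0,0,-0.42,0],[0,0,-0.42,0],[0.01,-0.1,-0.42,0],[0.01,-0.25,-0.42,0],[0.01,-0.4,-0.42,0.01],[0.02,-0.55,-0.42,0.02],[0.02,-0.7,-0.42,0.03],[0.02,-0.85,-0.42,0.04],[0.02,-0.95,-0.42,0.045],[0.02,-1,-0.42,0.045],[0.02,-1,-0.42,0.045]]])

```text
t: 17.85
tcp_pos: [0.5219, 0.0315, 0.2171]
ee_rot: [0.0, 0.998, -0.066, -0.0]
ft_force: [0.2, -0.4, -0.7]
opening: 0.0277
```

```bash
python3 -c "
from h import *
rel([.4997,.2059,.042],-7.68)"
```

```text
t 17.85 tcp [0.5219 0.0315 0.2171] head -7.53 open 0.0277 F [ 0.2 -0.4 -0.7] z [-0.  0. -1.]
rel [-0.2241 -0.8498  0.8753] turn 0.0004
```

Request:
jog_arm(motion=[[[-0.03,-0.12,0,0],[-0.07,-0.28,0,0],[-0.12,-0.44,0,0],[-0.16,-0.6,0,0],[-0.2,-0.75,0,0],[-0.224,-0.83,0,0],[-0.224,-0.85,0,0],[-0.224,-0.85,0,0],[-0.224,-0.85,0.1,0],[-0.224,-0.85,0.25,0],[-0.224,-0.85,0.4,0],[-0.224,-0.85,0.55,0],[-0.224,-0.85,0.7,0],[-0.224,-0.85,0.8,0],[-0.224,-0.85,0.84,0],[-0.224,-0.85,0.86,0],[-0.224,-0.85,0.875,0],[-0.224,-0.85,0.875,0],[-0.224,-0.85,0.875,0]]])

```text
t: 20.23
tcp_pos: [0.5005, 0.2053, 0.0425]
ee_rot: [-0.0, 0.998, -0.066, 0.0]
ft_force: [-0.4, 0.4, -0.8]
opening: 0.0277
```

```bash
python3 -c "
from h import *
rel([.4997,.2059,.0415],-7.68)"
```

```text
t 20.23 tcp [0.5005 0.2053 0.0425] head -7.62 open 0.0277 F [-0.4  0.4 -0.8] z [ 0.001  0.    -1.   ]
rel [-0.0042 -0.0022  0.0052] turn 0.0002
```

Request:
jog_arm(motion=[[[0,0,0.004,0],[0,0,0.004,0],[0,0,0.004,0],[0,0,0.004,0],[0,0,0.004,0],[0,0,0.004,0],[0,0,-0.05,0],[0,0,-0.15,0],[0,0,-0.3,0],[0,0,-0.45,0],[0,0,-0.6,0],[0,0,-0.75,0],[0,0,-0.9,0],[0,0,-0.9,0],[0.08,0.25,-0.9,-0.02],[0.16,0.5,-0.9,-0.045],[0.25,0.8,-0.9,-0.045],[0.3,1,-0.9,-0.045],[0.3,1,-0.9,-0.045],[0.3,1,-0.9,-0.045]]], fingers=0.8)

```text
t: 22.72
tcp_pos: [0.5328, -0.0003, 0.2216]
ee_rot: [-0.0, 0.997, 0.075, -0.001]
ft_force: [0.2, 0.8, 0.4]
opening: 0.0704
```

```bash
python3 -c "
from h import *
rel([.558,-.2342,.220],8.6)"
```

```text
t 22.73 tcp [ 5.328e-01 -3.000e-04  2.216e-01] head 8.58 open 0.0704 F [0.2 0.8 0.4] z [-0.001  0.001 -1.   ]
rel [-0.0499  1.1754  0.007 ] turn -0.0001
```

Request:
jog_arm(motion=[[[-0.01,0.25,0,0],[-0.02,0.5,0,0],[-0.03,0.75,0,0],[-0.04,0.95,0,0],[-0.04,1,0,0],[-0.04,1,0,0]]])

```text
t: 23.48
tcp_pos: [0.5553, -0.1986, 0.2218]
ee_rot: [-0.0, 0.997, 0.075, -0.0]
ft_force: [0.4, 0.3, 0.1]
opening: 0.0702
```

```bash
python3 -c "
from h import *
from station import bot,eyes
rel([.558,-.2342,.133],8.6)
s=bot.observe();c=eyes.read_camera('wrist');cv2.imwrite('pics/w2.png',c['color']);import pickle;pickle.dump((s,c),open('w2.pkl','wb'))"
```

```text
t 23.48 tcp [ 0.5553 -0.1986  0.2218] head 8.62 open 0.0702 F [0.4 0.3 0.1] z [-0.001  0.001 -1.   ]
rel [-0.0129  0.1782  0.4441] turn 0.0001
```

View pics/w2.png

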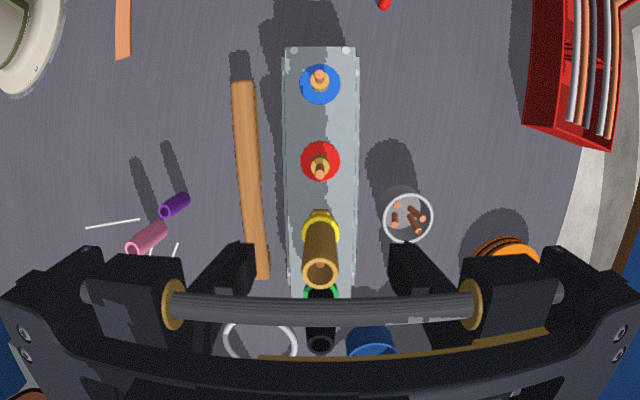

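The brass mouth is at (320,272), centred between the jaws. The blue and red necks are bare. I'll descend on the brass nozzle.

Request:
jog_arm(motion=[[[-0.013,0.1,0,0],[-0.013,0.178,0,0],[-0.013,0.178,0,0],[-0.013,0.178,0,0],[-0.013,0.178,0.1,0],[-0.013,0.178,0.2,0],[-0.013,0.178,0.3,0],[-0.013,0.178,0.38,0],[-0.013,0.178,0.444,0],[-0.013,0.178,0.444,0],[-0.013,0.178,0.444,0],[-0.013,0.178,0.444,0]]])

```text
t: 25.02
tcp_pos: [0.5581, -0.2356, 0.134]
ee_rot: [0.0, 0.997, 0.075, 0.0]
ft_force: [-0.6, -0.1, 0.9]
opening: 0.0704
```

Request:
jog_arm(motion=[[[0,0,0,0],[0,0,0,0],[0,0,0,0],[0,0,0,0],[0,0,0,0],[0,0,0,0],[0,0,0,0],[0,0,0,0]]], fingers=0, squeeze=15)

```text
t: 26.02
tcp_pos: [0.5579, -0.2354, 0.1333]
ee_rot: [-0.0, 0.997, 0.075, -0.0]
ft_force: [-0.1, 0.2, 0.6]
opening: 0.0287
```

```bash
python3 -c "
from h import *
rel([.4906,.1385,.217],8.6)"
```

```text
t 26.02 tcp [ 0.5579 -0.2354  0.1333] head 8.58 open 0.0287 F [-0.1  0.2  0.6] z [-0.  0. -1.]
rel [-0.0538 -1.899  -0.4182] turn -0.0001
```

Request:
jog_arm(motion=[[[0,0,-0.05,0],[0,0,-0.12,0],[0,0,-0.2,0],[0,0,-0.28,0],[0,0,-0.36,0],[0,0,-0.42,0],[0,0,-0.42,0],[0,0,-0.42,0],[0,-0.1,-0.42,0],[-0.01,-0.25,-0.42,0],[-0.01,-0.4,-0.42,0.01],[-0.02,-0.55,-0.42,0.02],[-0.02,-0.7,-0.42,0.03],[-0.02,-0.85,-0.42,0.04],[-0.02,-0.95,-0.42,0.045],[-0.02,-1,-0.42,0.045],[-0.02,-1,-0.42,0.045]]])

```text
t: 28.15
tcp_pos: [0.5238, -0.0376, 0.2173]
ee_rot: [-0.0, 0.998, -0.066, -0.0]
ft_force: [-0.3, 0.5, -0.3]
opening: 0.0291
```

```bash
python3 -c "
from h import *
rel([.4906,.1385,.0418],-7.68)"
```

```text
t 28.15 tcp [ 0.5238 -0.0376  0.2173] head -7.53 open 0.0291 F [-0.3  0.5 -0.3] z [-0.  0. -1.]
rel [-0.28   -0.8512  0.8775] turn 0.0004
```

Request:
jog_arm(motion=[[[-0.04,-0.12,0,0],[-0.09,-0.28,0,0],[-0.15,-0.44,0,0],[-0.2,-0.6,0,0],[-0.25,-0.75,0,0],[-0.28,-0.83,0,0],[-0.28,-0.85,0,0],[-0.28,-0.85,0,0],[-0.28,-0.85,0.1,0],[-0.28,-0.85,0.25,0],[-0.28,-0.85,0.4,0],[-0.28,-0.85,0.55,0],[-0.28,-0.85,0.7,0],[-0.28,-0.85,0.8,0],[-0.28,-0.85,0.84,0],[-0.28,-0.85,0.865,0],[-0.28,-0.85,0.88,0],[-0.28,-0.85,0.88,0],[-0.28,-0.85,0.88,0]]])

```text
t: 30.52
tcp_pos: [0.4913, 0.1377, 0.0417]
ee_rot: [-0.0, 0.998, -0.066, 0.0]
ft_force: [-0.4, 0.4, -1.1]
opening: 0.0287
```

```bash
python3 -c "
from h import *
from station import eyes
rel([.4906,.1385,.0418],-7.68)
c=eyes.read_camera('scene');cv2.imwrite('pics/s4.png',cv2.resize(c['color'][100:260,260:460],None,fx=3.5,fy=3.5))"
```

```text
t 30.52 tcp [0.4913 0.1377 0.0417] head -7.62 open 0.0287 F [-0.4  0.4 -1.1] z [ 0.001 -0.    -1.   ]
rel [-0.0042 -0.0035 -0.0004] turn 0.0002
```

View pics/s4.png

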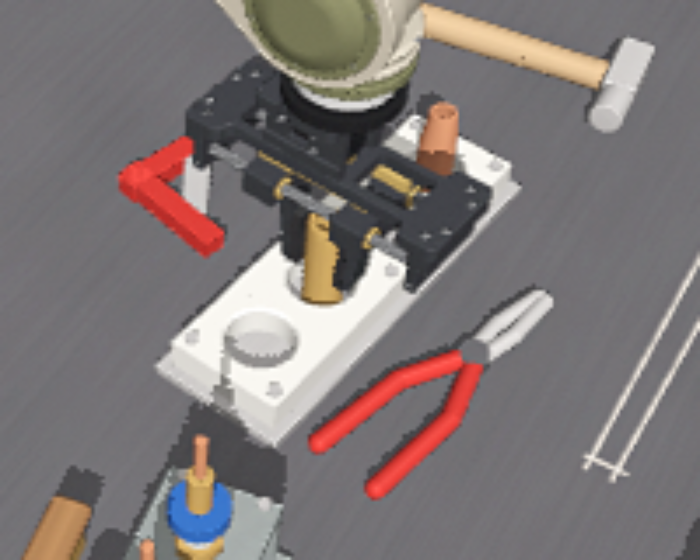

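The brass nozzle sits in the third pocket (320,280). I'll release it and go back for the black one.

Request:
jog_arm(motion=[[[0,0,0,0],[0,0,0,0],[0,0,0,0],[0,0,0,0],[0,0,0,0],[0,0,0,0],[0,0,-0.05,0],[0,0,-0.15,0],[0,0,-0.3,0],[0,0,-0.45,0],[0,0,-0.6,0],[0,0,-0.75,0],[0,0,-0.9,0],[0,0,-0.9,0],[0.08,0.25,-0.9,-0.02],[0.16,0.5,-0.9,-0.045],[0.25,0.8,-0.9,-0.045],[0.33,1,-0.9,-0.045],[0.33,1,-0.9,-0.045],[0.33,1,-0.9,-0.045]]], fingers=0.8)

```text
t: 33.08
tcp_pos: [0.5295, -0.0686, 0.2207]
ee_rot: [-0.0, 0.997, 0.075, -0.001]
ft_force: [-0.3, 0.6, -0.7]
opening: 0.0705
```

```bash
python3 -c "
from h import *
rel([.568,-.302,.220],8.6)"
```

```text
t 33.08 tcp [ 0.5295 -0.0686  0.2207] head 8.58 open 0.0705 F [-0.3  0.6 -0.7] z [-0.001  0.001 -1.   ]
rel [0.0161 1.1828 0.0023] turn -0.0001
```

Request:
jog_arm(motion=[[[0,0.25,0,0],[0.01,0.5,0,0],[0.01,0.75,0,0],[0.015,0.95,0,0],[0.015,1,0,0],[0.015,1,0,0]]])

```text
t: 33.83
tcp_pos: [0.5629, -0.2653, 0.2211]
ee_rot: [-0.0, 0.997, 0.075, -0.0]
ft_force: [-0.2, 0.9, 0.6]
opening: 0.0705
```

```bash
python3 -c "
from h import *
rel([.568,-.302,.133],8.6)
W=cloud(dict(np.load('top0.npz')))
for n,(x0,x1,y0,y1) in dict(fwd=(.59,.69,-.36,-.24),back=(.44,.545,-.36,-.24),right=(.45,.69,-.40,-.33)).items():
    m=(W[...,0]>x0)&(W[...,0]<x1)&(W[...,1]>y0)&(W[...,1]<y1); print(n,np.nanmax(W[m][:,2]))"
```

```text
t 33.83 tcp [ 0.5629 -0.2653  0.2211] head 8.63 open 0.0705 F [-0.2  0.9  0.6] z [-0.001  0.001 -1.   ]
rel [-0.0021  0.1854  0.4403] turn 0.0001
fwd 0.06606008740101932
back 0.10026176548232346
right 0.0652529604303913
```

Nothing nearby is higher than the fingertips will be. I'll grasp the black nozzle.

Request:
jog_arm(motion=[[[-0.005,0.1,0,0],[-0.005,0.184,0,0],[-0.005,0.184,0,0],[-0.005,0.184,0,0],[-0.005,0.184,0.1,0],[-0.005,0.184,0.2,0],[-0.005,0.184,0.3,0],[-0.005,0.184,0.38,0],[-0.005,0.184,0.442,0],[-0.005,0.184,0.442,0],[-0.005,0.184,0.442,0],[-0.005,0.184,0.442,0]]])

```text
t: 35.33
tcp_pos: [0.5675, -0.3033, 0.1336]
ee_rot: [0.0, 0.997, 0.075, 0.0]
ft_force: [-0.0, -0.2, -0.0]
opening: 0.0706
```

Request:
jog_arm(motion=[[[0,0,0,0],[0,0,0,0],[0,0,0,0],[0,0,0,0],[0,0,0,0],[0,0,0,0],[0,0,0,0],[0,0,0,0]]], fingers=0, squeeze=15)

```text
t: 36.33
tcp_pos: [0.5673, -0.3032, 0.1329]
ee_rot: [0.0, 0.997, 0.075, 0.0]
ft_force: [0.1, -0.4, 0.1]
opening: 0.0285
```

```bash
python3 -c "
from h import *
rel([.4816,.0711,.217],8.6)"
```

```text
t 36.33 tcp [ 0.5673 -0.3032  0.1329] head 8.58 open 0.0285 F [ 0.1 -0.4  0.1] z [ 0. -0. -1.]
rel [-0.1448 -1.9145 -0.4203] turn -0.0001
```

Request:
jog_arm(motion=[[[0,0,-0.05,0],[0,0,-0.12,0],[0,0,-0.2,0],[0,0,-0.28,0],[0,0,-0.36,0],[0,0,-0.42,0],[0,0,-0.42,0],[0,0,-0.42,0],[-0.01,-0.1,-0.42,0],[-0.02,-0.25,-0.42,0],[-0.03,-0.4,-0.42,0.01],[-0.04,-0.55,-0.42,0.02],[-0.05,-0.7,-0.42,0.03],[-0.06,-0.85,-0.42,0.04],[-0.07,-0.95,-0.42,0.045],[-0.07,-1,-0.42,0.045],[-0.07,-1,-0.42,0.045]]])

```text
t: 38.45
tcp_pos: [0.5237, -0.1074, 0.2168]
ee_rot: [-0.0, 0.998, -0.066, -0.0]
ft_force: [0.1, -0.2, -0.2]
opening: 0.028
```

```bash
python3 -c "
from h import *
rel([.4816,.0711,.0415],-7.68)"
```

```text
t 38.45 tcp [ 0.5237 -0.1074  0.2168] head -7.56 open 0.028 F [ 0.1 -0.2 -0.2] z [-0.  0. -1.]
rel [-0.3257 -0.8569  0.8765] turn 0.0003
```

Request:
jog_arm(motion=[[[-0.04,-0.12,0,0],[-0.1,-0.28,0,0],[-0.17,-0.44,0,0],[-0.23,-0.6,0,0],[-0.29,-0.75,0,0],[-0.325,-0.84,0,0],[-0.325,-0.857,0,0],[-0.325,-0.857,0,0],[-0.325,-0.857,0.1,0],[-0.325,-0.857,0.25,0],[-0.325,-0.857,0.4,0],[-0.325,-0.857,0.55,0],[-0.325,-0.857,0.7,0],[-0.325,-0.857,0.8,0],[-0.325,-0.857,0.84,0],[-0.325,-0.857,0.865,0],[-0.325,-0.857,0.878,0],[-0.325,-0.857,0.878,0],[-0.325,-0.857,0.878,0]]])

```text
t: 40.83
tcp_pos: [0.4822, 0.071, 0.0417]
ee_rot: [0.0, 0.998, -0.066, 0.0]
ft_force: [0.4, 0.1, -0.4]
opening: 0.0283
```

```bash
python3 -c "
from h import *
from station import eyes
rel([.4816,.0711,.0415],-7.68)
c=eyes.read_camera('scene');cv2.imwrite('pics/s5.png',cv2.resize(c['color'][100:260,260:460],None,fx=3.5,fy=3.5))"
```

```text
t 40.83 tcp [0.4822 0.071  0.0417] head -7.62 open 0.0283 F [ 0.4  0.1 -0.4] z [ 0.001 -0.    -1.   ]
rel [-0.003  -0.0001  0.0012] turn 0.0002
```

View pics/s5.png

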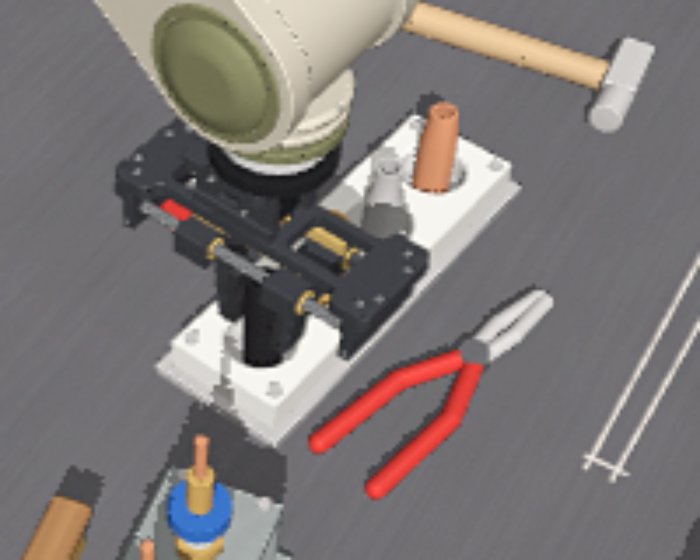

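The black nozzle is in the fourth pocket (262,345). I'll release it, retreat and look from above.

Request:
jog_arm(motion=[[[0,0,0,0],[0,0,0,0],[0,0,0,0],[0,0,0,0],[0,0,0,0],[0,0,0,0],[0,0,-0.05,0],[0,0,-0.15,0],[0,0,-0.3,0],[0,0,-0.45,0],[0,0,-0.6,0],[0,0,-0.75,0],[0,0,-0.9,0],[0,0.25,-0.9,0],[0,0.5,-0.9,0],[0,0.75,-0.9,0],[0,1,-0.9,0],[0,1,-0.9,0],[0,1,-0.9,0]]], fingers=0.8)

```text
t: 43.25
tcp_pos: [0.4553, -0.1268, 0.2217]
ee_rot: [-0.0, 0.998, -0.067, 0.0]
ft_force: [-0.4, 0.5, 0.5]
opening: 0.0707
```

Run:
```python
from h import *
from station import eyes
rel([.5,0,.2],-7)
P=np.array([[.5088,.2733],[.4997,.2059],[.4906,.1385],[.4816,.0711]])
im=[]
for n,sl in(("top",np.s_[140:245,165:305]),("scene",np.s_[110:240,280:440])):
    c=eyes.read_camera(n); W=cloud(c)
    im.append(cv2.resize(c["color"][sl],(700,int(700*c["color"][sl].shape[0]/c["color"][sl].shape[1]))))
    for p in P:
        q=W[(np.hypot(*(np.moveaxis(W[...,:2],-1,0)-p[:,None,None]))<.03)&(W[...,2]>.04)&(W[...,2]<.12)]
        top=q[q[:,2]>.077]; low=q[q[:,2]<.055]
        f=lambda a:((np.percentile(a,3,0)+np.percentile(a,97,0))/2)[:2]-p if len(a)>3 else None
        print(n,"zmax",np.percentile(q[:,2],98).round(4),"rim off",f(top),"low off",f(low))
cv2.imwrite("pics/f1.png",im[0]);cv2.imwrite("pics/f2.png",im[1])
```

```text
t 43.25 tcp [ 0.4553 -0.1268  0.2217] head -7.64 open 0.0707 F [-0.4  0.5  0.5] z [ 0.  0. -1.]
rel [ 0.1372 -0.6581  0.1087] turn -0.0018
top zmax 0.0875 rim off [-0.00091463  0.00293672] low off [-0.00135719  0.00184261]
top zmax 0.085 rim off [0.00092178 0.00287688] low off [ 0.00054992 -0.00282044]
top zmax 0.0868 rim off [0.00224495 0.00274272] low off [0.00118969 0.00071126]
top zmax 0.0862 rim off [0.00328929 0.00308984] low off [0.0003626  0.00238111]
scene zmax 0.0843 rim off [-0.00103326  0.00135915] low off [-2.38652287e-05 -5.87052238e-03]
scene zmax 0.0848 rim off [0.00072167 0.00035204] low off [ 0.00197021 -0.00690469]
scene zmax 0.0849 rim off [ 0.00165793 -0.00014441] low off [ 0.0025607  -0.00729257]
scene zmax 0.085 rim off [0.00212584 0.00089003] low off [ 0.00400867 -0.0041048 ]
```

View pics/f1.png

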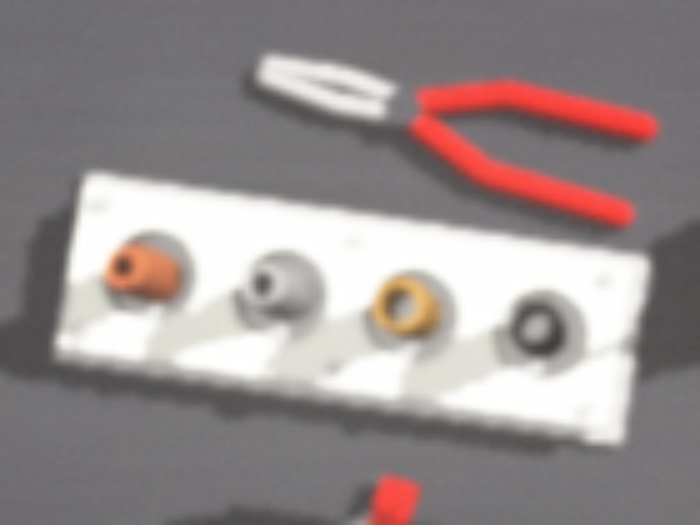

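View pics/f2.png

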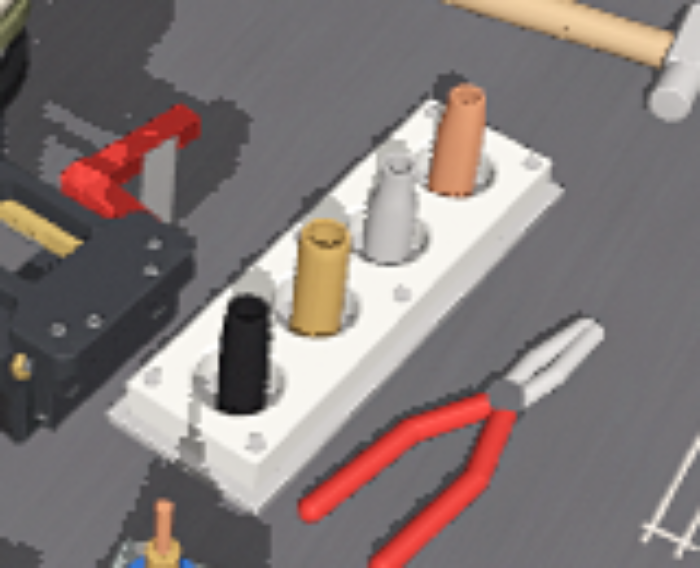

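All four stand upright on the pocket floors in the right order, with rims within about 5 mm of the pocket centres.

```bash
python3 -c "
from station import bot
print(bot.hand_in())"
```

```text
the job is handed in; nothing more can be done
None
```

I moved all four nozzles from the necks to the tray and handed the job in after about 43 s of robot time. From left to right the tray now holds copper, chrome, brass and black, matching the blue, red, yellow and green necks.

- **Placement:** in the last pictures, from the top and scene cameras, all four stand upright, mouth up, each in its own pocket. Their rims measured within about 5 mm of the pocket centres, against the 15 mm allowed.
- **Height:** the mouths read 84–88 mm high. Nozzles standing on the pocket floor should give 83 mm, so the underside heights look right within depth noise of a few mm.
- **Disagreement:** points on the lower part of the tubes read up to 7 mm off-centre from the scene camera, against about 3 mm from the top camera. I put this down to the scene camera seeing only one side of each tube.
- **Robot:** the gripper was open and clear of everything. Every force reading I saw stayed under about 2 N.

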